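Make up two fuse kits on the electrical stores bench

TASK

Make up the two fuse kits. The square tray gets the large porcelain screw cap with the large bottle fuse standing upright in it; the long tray gets the small screw cap in its empty pocket with the small bottle fuse standing upright in it, and the long cartridge fuse pressed down lengthwise into the tray's spring clips until it snaps fully home. The porcelain must not be dropped, and the junction box, meter and screwdriver stay where they are.

Things in the scene. Friction and masses are not known exactly. Their poses are not given: they have to be found in the camera images.
- cap_large: Large screw cap, loose, mouth up: white porcelain drum 60 mm across, 30 mm high (ribs, 61 mm across, on its lower 20 mm), then a steel threaded collar 52 mm across; total height 38 mm. Bore 46 mm wide, its flat floor 8 mm above the underside. Grip it across the drum. 120 g. Origin: centre of the underside, z up.
- cap_small: Small screw cap, loose, standing mouth up: same shape, porcelain 44 mm in diameter (about 46 mm over the ribs) and 26 mm high, steel collar 39 mm in diameter, total height 32 mm; bore 34 mm wide, floor 7 mm above the underside; ribs end 17 mm up. 60 g. Origin: centre of the underside, z up.
- fuse_large: Large bottle fuse, loose, standing upright: white porcelain body 28 mm in diameter up to 26 mm, tapering to a straight neck 18 mm in diameter from 32 mm up to the steel tip at 66 mm. 60 g. Grip it by the neck. Origin: centre of the underside, z up along the fuse.
- fuse_small: Small bottle fuse, loose, standing upright: same shape, body 18 mm in diameter up to 22 mm, straight neck 13 mm in diameter from 26 mm up to the steel tip at 56 mm. 30 g. Grip it by the neck. Origin: centre of the underside, z up along the fuse.
- cartridge: Cartridge fuse, loose, lying down: white ceramic cylinder 22 mm in diameter and 110 mm long with steel end ferrules. 90 g. Origin: its middle, on the cylinder axis (11 mm above the bench at the start); its x axis runs along the cylinder. It can roll.
- tray_square: Square tray, black floor and steel rim, fixed, 92 by 92 mm: floor 4 mm thick, rim 9 mm high and 4 mm thick; inside 84 by 84 mm, one pocket. Origin: centre of the underside.
- tray_long: Fixed tray, black floor, steel rim, 92 (x) x 218 (y), floor 4, rim 9 high. Origin: centre of underside. Pocket 84 x 67 at y +71.5. Two copper spring clips on a rail (20 wide, 18 high), 11 wide, at y -73 and +3, 60 high; lips at 45. Cartridge is pressed down between them along y (middle at x 0, y -35): lips met with its axis 53 up, home at 37; takes about 10 N. Its middle 60 is free for fingers. All mm.
- junction_box: Bystander, loose: yellow cable junction box with rounded edges, 140 x 100 x 53 mm, at the left side. Origin: centre of the underside. To be left alone.
- meter: Bystander, loose: black hand multimeter lying flat, 155 x 80 x 44 mm (over its dial), at the right side. Origin: centre of the underside. To be left alone.
- screwdriver: Bystander, loose: orange-handled screwdriver, 200 mm, lying beyond the trays. To be left alone.
Things that resemble listed ones, but are neither listed nor needed, are in the scene too. What is shaped like the fuse_large but green is not meant.

How it is judged:
By the outcome, as a careful person would: the job done as asked, in the order asked, and still so for the second after the job is handed in, with the robot touching nothing.
It also fails if it takes over 125 s, if anything falls off the work surface, if the arm or the gripper's body presses on something with over 40 N, if the wrist force passes 120 N, or if a joint passes its speed limit or range.

ROBOT

A 6-joint arm with a two-finger parallel gripper is mounted at the origin on the work surface. World frame = base frame: x ahead of the robot, y to its left, z up, the work surface at z = 0. Lengths are in m, angles in rad, forces in N, time in s.
With the tool pointing down it reaches from about 0.325 to 0.775 m from the base axis. Payload 9.3 kg.
Tool frame: the origin (TCP) lies on the mounting face of the last link; the fingertips stand ctrl.nose_length ahead of it and the grasp point (between the pads) lies 155 mm ahead of it (ctrl.nose_length is the distance from the TCP to the fingertips, in m); z points along the fingers, y is the direction in which the jaws open and shut (so a half turn about z gives the same grasp; the last joint's range is limited). The gripper opens to 85 mm and grips with 20 to 120 N. Pads are 22 mm wide; open, the fingers measure 114 mm over their backs; the gripper's body (76 mm by 85 mm) begins 54 mm behind the grasp point. The pads swing forward as they close: fully open they stand 13 mm farther back than shut.
Start: joints at [1.114, 0.259, 0.021, 1.334, 0, 1.418], TCP at [0.165, 0.525, 0.405] pointing down, gripper open.
Joint ranges: [-3.04, 3.04], [-0.91, 1.82], [-1.04, 1.36], [-1.92, 1.95], [-1.52, 1.45], [-3.14, 3.14]. Speed limits (rad/s): [2.22, 2.22, 2.79, 3.14, 3.14, 3.14].

INTERFACE

Orientations are given as [roll, pitch, yaw] about the fixed x, y, z axes, in that order (R = Rz(yaw) Ry(pitch) Rx(roll)).
In Python, from bench import ctrl, read_camera, workorder gives the robot as it stands.
- The arm moves only by the tool servo_tool, never from a script. Its argument "increments" is a list of rows, each a list of 2 entries, a list of its own where there are three numbers: the shift along the tool's x, y, z each as a share of 1000 mm, from -1 to 1, then the turn about the tool's z as a share of 180 degrees, from -1 to 1. A call has 1 to 12 rows; each row is the pose to reach, as a shift and turn from the pose measured when the call began, along the tool's axes at that moment, turning the shorter way round; what a row does not reach only later rows make up. A row lasts 1/12 s, in which the tool goes at most 41.7 mm and 7.16 degrees, less where a joint would pass 70% of its speed; a pose out of reach is approached as far as the arm can. A call with a number of a shift or a turn outside -1 to 1 is refused whole. A call with a gripper value outside its range is refused whole. "jaw" is the opening, from 0 (shut) to 1 (fully open), set as the call begins (left out, the last holds). The fingers move at their own pace and stop on an object; "grip_force" is the grip in N (left out, the last holds). Time passes only in rows, so rows that repeat a pose let the fingers close. It gives the time, the measured TCP pose, the force and the opening at its end, in the units of the state.
- ctrl.get_state(): the state, without advancing time (a new reading comes with each control period).
- read_camera(name): name is "scene" or "top" or "wrist"; returns a dict with "frame" (400x640x3 uint8, red, green, blue), "fovy" (degrees; the focal length in pixels is half the picture's height over the tangent of half this angle, whatever the lens; pixels are square), "cx", "cy" (the principal point, pixels), "rvec" (rotation vector, rad) and "tvec" (3), from world to camera coordinates, as OpenCV has them; the wrist camera has in their place "mount" (4x4, takes a point from camera to tool coordinates, whose origin is the TCP and whose axes are the flange's). Camera axes: x right, y down, z forward; pixel columns grow to the right and rows downward; lengths in m; the calibration is good to about 2 mm. The wrist camera is an equidistant fisheye: a pixel r from the principal point sees the ray r / f radians off the axis. A picture is of the moment at which its call begins: read the wrist's pose just before it. There is no depth.
- workorder.job_done(): hands the job in, once; it reports no verdict.
The state is a dict: "time": time; "joint_pos": joint angles; "dq": joint speeds; "tau": joint torques, N m; "position": TCP position; "eef_rot": TCP orientation; "force": force on the tool from outside, world axes, zero at the start; "ft_torque": the same for the moment, N m; "opening": finger opening in m.
Only numpy, scipy, OpenCV 4.12 (cv2) and the standard library are available. Lean on these libraries where they do the work, as an engineer would, in place of code of your own. Each camera call takes 0.05 s, during which the arm holds its last target. There are 200 camera calls.

## Working session

There is one attempt and no reset: what is moved stays moved. The work goes in short steps, Python scripts to look and compute and a tool call to move; the robot and the scene stay as the last step left them, time stands still between calls to the robot, and variables do not carry over. Pictures are saved under pics/ and viewed, about 12 in all and at most 16, crops included, and the job is handed in when it is done.

Besides the shell and the picture viewer there is one more tool, called after "Request:" as name(argument=value, ...), one argument or row to a line, values as JSON. servo_tool: Moves the arm, as the interface text tells. Its arguments: {"type":"object","properties":{"increments":{"type":"array"},"jaw":{"type":"number"},"grip_force":{"type":"number"}},"required":["increments"]}

```bash
mkdir -p pics; ls; python3 - <<'E'
from bench import ctrl, read_camera
import cv2
print(ctrl.nose_length, ctrl.get_state())
for n in ("scene","top"):
    c=read_camera(n); cv2.imwrite(f"pics/{n}0.png",c["frame"][:,:,::-1])
    print(n,{k:v for k,v in c.items() if k!="frame"})
c=read_camera("wrist"); print({k:v for k,v in c.items() if k!="frame"})
E
```

```text
pics
0.1734 {'time': 0.0, 'joint_pos': array([1.11440053e+00, 2.59206745e-01, 2.07194451e-02, 1.33372191e+00,
       2.81801246e-06, 1.41818341e+00]), 'dq': array([ 1.57117694e-03,  1.17427609e-03,  2.09061564e-04, -2.45541107e-04,
        8.04262589e-04, -4.55257321e-05]), 'tau': array([ 4.63238102e-03, -5.55644059e+01,  3.44529784e+01,  1.33400408e-02,
        4.41735267e-05,  9.27718446e-06]), 'position': array([0.16450469, 0.5247543 , 0.40404145]), 'eef_rot': array([-3.14019662e+00, -2.17573132e-04,  2.83780962e+00]), 'force': array([-0.16421416, -0.26540577,  0.04967266]), 'ft_torque': array([-0.05091792, -0.02408971,  0.00896372]), 'opening': 0.08530724790977474}
scene {'fovy': 48.13947448939827, 'cx': 313.3316783976406, 'cy': 195.3236201947865, 'rvec': array([ 1.81792273,  1.2648557 , -0.73777883]), 'tvec': array([-0.19617525, -0.24319856,  1.58048416])}
top {'fovy': 44.368158601396736, 'cx': 327.78793735580507, 'cy': 204.0109686343631, 'rvec': array([ 2.11485617, -2.16899483,  0.17366405]), 'tvec': array([7.16152920e-04, 5.88833337e-01, 1.33012908e+00])}
{'fovy': 65.70646984690485, 'cx': 314.452514338171, 'cy': 203.87345031121907, 'mount': array([[-1.35885688e-04, -9.64411363e-01, -2.64406323e-01,
         6.77005329e-02],
       [ 9.99999982e-01, -9.67205081e-05, -1.61143381e-04,
         1.23367847e-03],
       [ 1.29834994e-04, -2.64406340e-01,  9.64411359e-01,
         2.99983441e-02],
       [ 0.00000000e+00,  0.00000000e+00,  0.00000000e+00,
         1.00000000e+00]])}
```

View pics/top0.png

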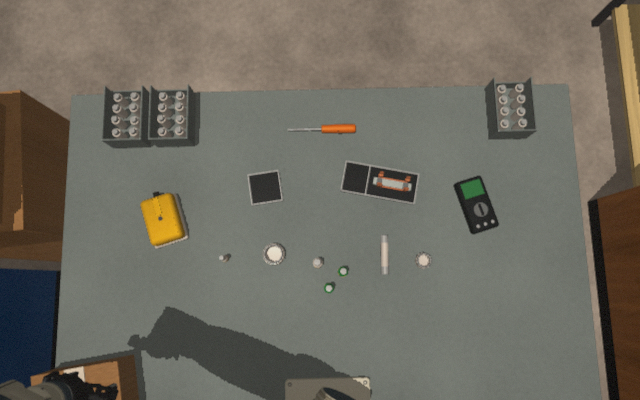

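View pics/scene0.png

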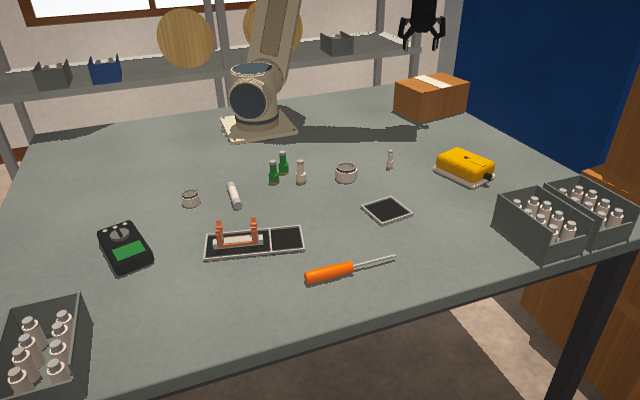

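```bash
cat > h.py <<'E'
import numpy as np, cv2
from scipy.spatial.transform import Rotation as R
from bench import ctrl, read_camera
def shot(n, save=None):
    s=ctrl.get_state(); c=read_camera(n); c["s"]=s; c["f"]=200/np.tan(np.radians(c["fovy"]/2))
    if n=="wrist":
        T=np.eye(4); T[:3,:3]=R.from_euler("xyz",s["eef_rot"]).as_matrix(); T[:3,3]=s["position"]
        M=T@c["mount"]; c["Rcw"]=M[:3,:3]; c["o"]=M[:3,3]; c["fish"]=True
    else:
        A=R.from_rotvec(c["rvec"]).as_matrix(); c["Rcw"]=A.T; c["o"]=-A.T@c["tvec"]; c["fish"]=False
    if save: cv2.imwrite(f"pics/{save}.png",c["frame"][:,:,::-1])
    return c
def ray(c,uv):
    d=(np.asarray(uv,float)-[c["cx"],c["cy"]])/c["f"]; d=d.reshape(-1,2)
    if c["fish"]:
        t=np.linalg.norm(d,axis=1,keepdims=True)+1e-12
        v=np.hstack([np.sin(t)*d/t,np.cos(t)])
    else: v=np.hstack([d,np.ones((len(d),1))])
    return v@c["Rcw"].T
def plane(c,uv,z):
    v=ray(c,uv); return c["o"]+v*((z-c["o"][2])/v[:,2])[:,None]
def proj(c,P):
    p=(np.atleast_2d(P)-c["o"])@c["Rcw"]
    if c["fish"]:
        r=np.linalg.norm(p[:,:2],axis=1,keepdims=True)+1e-12; q=p[:,:2]/r*np.arctan2(r,p[:,2:])
    else: q=p[:,:2]/p[:,2:]
    return q*c["f"]+[c["cx"],c["cy"]]
def delta(x,y,yaw=None,z=None):
    "tool-axis shift (m) and turn (share of 180deg) to bring TCP to x,y,z,yaw"
    s=ctrl.get_state(); A=R.from_euler("xyz",s["eef_rot"]).as_matrix()
    d=np.array([x,y,s["position"][2] if z is None else z])-s["position"]
    t=None
    if yaw is not None: t=-((yaw-s["eef_rot"][2]+np.pi)%(2*np.pi)-np.pi)/np.pi
    return (A.T@d).round(4), t
E
python3 - <<'E'
from h import *
c=shot("top")
for n,uv,z in [("fs",(224,258),.05),("capL",(274,254),.038),("fl",(318,262),.06),("cart",(384,254),.011),("capS",(424,260),.032),("sq",(265,187),.009),("long",(381,182),.009),("g1",(343,271),.06),("g2",(328,288),.06)]:
    print(n,plane(c,[uv],z)[0].round(3))
E
```

```text
fs [0.445 0.275 0.05 ]
capL [0.453 0.139 0.038]
fl [0.427 0.017 0.06 ]
cart [ 0.447 -0.17   0.011]
capS [ 0.426 -0.278  0.032]
sq [0.649 0.166 0.009]
long [ 0.655 -0.171  0.009]
g1 [ 0.401 -0.051  0.06 ]
g2 [ 0.357 -0.009  0.06 ]
```

```bash
python3 - <<'E'
from h import *
print(delta(0.5,0.12,np.pi,0.40))
E
```

```text
(array([-0.4412, -0.2859,  0.0045]), np.float64(-0.09671455276374989))
```

Request:
servo_tool(
  increments=[
    [[-0.441,-0.286,0.004],-0.0967],
    [[-0.441,-0.286,0.004],-0.0967],
    [[-0.441,-0.286,0.004],-0.0967],
    [[-0.441,-0.286,0.004],-0.0967],
    [[-0.441,-0.286,0.004],-0.0967],
    [[-0.441,-0.286,0.004],-0.0967],
    [[-0.441,-0.286,0.004],-0.0967],
    [[-0.441,-0.286,0.004],-0.0967],
    [[-0.441,-0.286,0.004],-0.0967],
    [[-0.441,-0.286,0.004],-0.0967],
    [[-0.441,-0.286,0.004],-0.0967],
    [[-0.441,-0.286,0.004],-0.0967],
  ],
  jaw=1,
)

```text
time: 1.2
position: [0.48, 0.143, 0.4008]
eef_rot: [-3.141, -0.0, 3.141]
force: [1.2, 1.4, 0.7]
opening: 0.0856
```

Request:
servo_tool(
  increments=[
    [[0,-0.02,0],0],
    [[0,-0.02,0],0],
    [[0,-0.02,0],0],
  ],
)

```text
time: 1.45
position: [0.4803, 0.1218, 0.4005]
eef_rot: [-3.141, -0.001, 3.139]
force: [-0.3, 0.1, -0.3]
opening: 0.0856
```

```bash
python3 - <<'E'
from h import *
c=shot("wrist","w1"); s=c["s"]; print(s["time"],s["position"],s["eef_rot"],s["joint_pos"])
E
```

```text
1.45 [0.48026672 0.12179479 0.40050005] [-3.14101607e+00 -9.83964323e-04  3.13852508e+00] [ 7.89451954e-02  1.67304553e-01 -1.09147149e-01  1.29537252e+00
 -4.94038124e-04  8.20127385e-02]
```

View pics/w1.png

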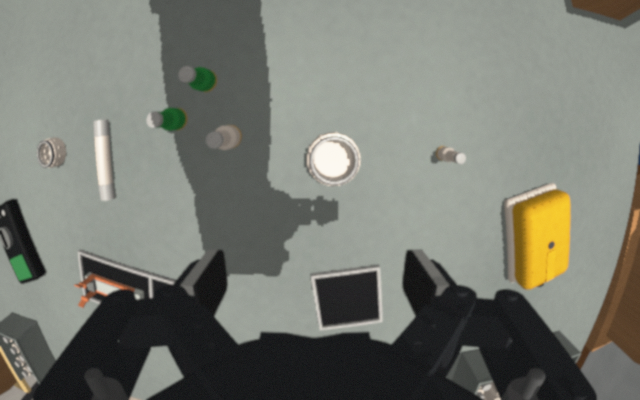

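```bash
cat >> h.py <<'E'
def blobs(c, roi, z, thr=25, amin=60):
    "things unlike the bench in roi (u0,v0,u1,v1): contours on plane z"
    u0,v0,u1,v1=roi; I=c["frame"][v0:v1,u0:u1].astype(float)
    bg=np.median(I.reshape(-1,3),axis=0); k=I.sum(2,keepdims=True)/bg.sum()
    m=((np.abs(I-bg).max(2)>thr)*255).astype(np.uint8)
    m=cv2.morphologyEx(m,cv2.MORPH_OPEN,np.ones((3,3)))
    out=[]
    for q in cv2.findContours(m,cv2.RETR_EXTERNAL,cv2.CHAIN_APPROX_NONE)[0]:
        a=cv2.contourArea(q)
        if a<amin: continue
        px=q[:,0]+[u0,v0]; P=plane(c,px,z)[:,:2]
        e=cv2.minEnclosingCircle((P*1000).astype(np.float32))
        b=cv2.minAreaRect((P*1000).astype(np.float32))
        out.append((a,px.mean(0).round(0),np.round(e[0]+(e[1],),1),np.round(b[0]+b[1]+(b[2],),1)))
    return sorted(out,key=lambda t:-t[0])
E
python3 - <<'E'
from h import *
c=shot("wrist")
for n,r,z in [("capL",(290,120,375,195),.02),("fs",(420,135,480,180),.02),("cart",(80,110,130,210),.011),("capS",(28,130,75,180),.02),("sq",(300,255,395,335),.009)]:
    print(n)
    for b in blobs(c,r,z): print("  ",*b)
# fuse_large: shadowed bg
for b in blobs(c,(195,118,250,160),.03,20): print("fl",*b)
print(plane(c,[(216,142)],.066))
E
```

```text
capL
   1768.5 [331. 156.] [456.2 144.   32. ] [452.3 147.5  61.1  52.7  57. ]
fs
   320.5 [447. 156.] [451.8 284.8  23.6] [447.  284.7  20.6  46.8   2. ]
cart
   794.0 [101. 160.] [ 447.8 -176.9   57.1] [ 448.  -173.1   23.7  114.1   88.2]
   250.5 [110. 159.] [ 446.9 -156.5   53.8] [ 446.9 -155.2    9.9  107.4   89.1]
capS
   158.0 [ 60. 155.] [ 432.8 -252.    21.4] [ 433.8 -250.    21.7   39.8   64.1]
sq
   2985.5 [344. 298.] [648.7 168.3  63.1] [650.6 169.4  91.6  93.4   7.8]
   74.5 [352. 333.] [709.9 179.1  25.5] [707.8 179.2  51.    6.1  87.4]
fl 610.5 [223. 137.] [427.6  20.2  20.5] [427.6  20.2  39.5  27.3  87.9]
[[0.43079862 0.02432917 0.066     ]]
```

Request:
servo_tool(
  increments=[
    [[0.025,0.021,0.14],0],
    [[0.025,0.021,0.14],0],
    [[0.025,0.021,0.14],0],
    [[0.025,0.021,0.14],0],
    [[0.025,0.021,0.14],0],
    [[0.025,0.021,0.14],0],
    [[0.025,0.021,0.14],0],
  ],
)

```text
time: 2.13
position: [0.4553, 0.1449, 0.2625]
eef_rot: [-3.142, 0.002, -3.141]
force: [-0.1, 0.2, -0.7]
opening: 0.0853
```

```bash
python3 - <<'E'
from h import *
c=shot("wrist","w2"); s=c["s"]; print(s["time"],s["position"],proj(c,[.455,.143,.03]))
u=proj(c,[.455,.143,.02])[0].astype(int)
for b in blobs(c,(u[0]-120,max(0,u[1]-110),u[0]+120,u[1]+110),.03): print("  ",*b)
E
```

```text
2.1333 [0.45530509 0.14492464 0.26245565] [[309.65751201 219.28040199]]
   23237.5 [281. 215.] [467.5  92.   98.8] [469.7 119.9 141.2 180.9  82.7]
   1585.0 [417. 287.] [513.6 229.   37.9] [514.2 225.8  74.2  21.9   9.7]
```

View pics/w2.png

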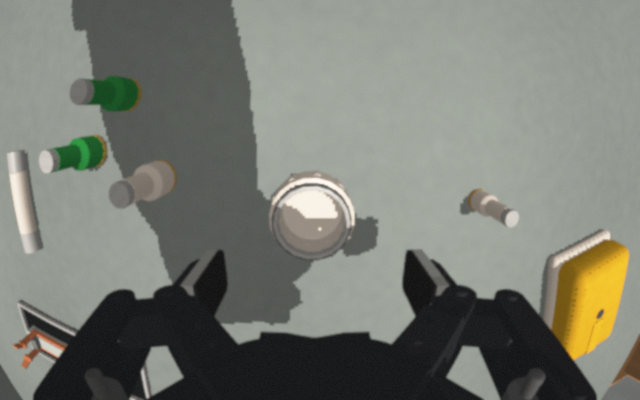

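Request:
servo_tool(
  increments=[
    [[-0.001,0,0.0875],0],
    [[-0.001,0,0.0875],0],
    [[-0.001,0,0.0875],0],
    [[-0.001,0,0.0875],0],
    [[-0.001,0,0.0875],0],
    [[-0.001,0,0.0875],0],
  ],
)

```text
time: 2.68
position: [0.4578, 0.1448, 0.1776]
eef_rot: [3.141, 0.006, -3.141]
force: [-0.1, 0.1, 0.9]
opening: 0.0856
```

Request:
servo_tool(
  increments=[
    [[0,0,0],0],
    [[0,0,0],0],
    [[0,0,0],0],
    [[0,0,0],0],
    [[0,0,0],0],
    [[0,0,0],0],
  ],
  jaw=0,
  grip_force=35,
)

```text
time: 3.18
position: [0.4585, 0.1449, 0.1797]
eef_rot: [3.141, 0.01, -3.141]
force: [-2.9, -1.1, 16.3]
opening: 0.0596
```

Request:
servo_tool(
  increments=[
    [[0,0,-0.03],0],
    [[0,0,-0.06],0],
    [[-0.03,0.005,-0.06],0],
    [[-0.07,0.01,-0.06],0],
    [[-0.11,0.015,-0.06],0],
    [[-0.15,0.02,-0.06],0],
    [[-0.19,0.023,-0.06],0],
    [[-0.192,0.023,-0.06],0],
    [[-0.192,0.023,-0.06],0],
    [[-0.192,0.023,-0.06],0],
    [[-0.192,0.023,-0.06],0],
  ],
)

```text
time: 4.1
position: [0.6487, 0.168, 0.2419]
eef_rot: [3.141, 0.009, -3.141]
force: [-0.8, 0.8, -1.4]
opening: 0.0593
```

```bash
python3 - <<'E'
from h import *
c=shot("wrist","w3"); s=c["s"]; print(s["time"],s["position"],s["eef_rot"],s["force"],s["opening"])
E
```

```text
4.1 [0.64872883 0.16797593 0.24189107] [ 3.14099587  0.00935643 -3.14067342] [-0.75806172  0.79068722 -1.39516011] 0.05925973000117716
```

View pics/w3.png

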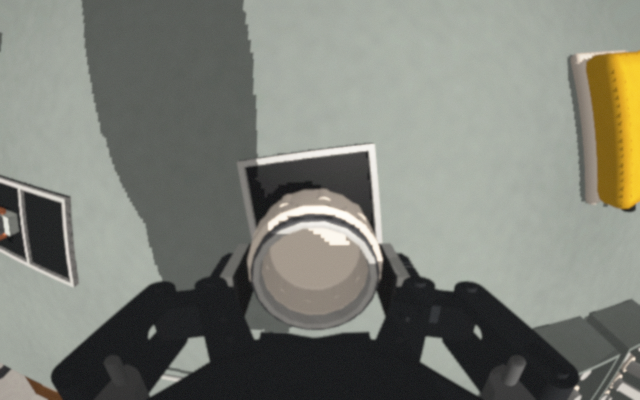

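Request:
servo_tool(
  increments=[
    [[-0.001,0,0.025],0],
    [[-0.001,0,0.045],0],
    [[-0.001,0,0.05],0],
    [[-0.001,0,0.054],0],
    [[-0.001,0,0.055],0],
    [[-0.001,0,0.055],0],
  ],
)

```text
time: 4.65
position: [0.6503, 0.1681, 0.1882]
eef_rot: [3.141, 0.011, -3.141]
force: [-0.3, 0.4, -1.6]
opening: 0.0593
```

Request:
servo_tool(
  increments=[
    [[0,0,0.001],0],
    [[0,0,0.002],0],
    [[0,0,0.003],0],
    [[0,0,0.003],0],
  ],
)

```text
time: 4.98
position: [0.6503, 0.1681, 0.1854]
eef_rot: [3.141, 0.011, -3.141]
force: [-0.6, -0.5, -1.7]
opening: 0.0591
```

Request:
servo_tool(
  increments=[
    [[0,0,0.001],0],
    [[0,0,0.002],0],
    [[0,0,0.0025],0],
    [[0,0,0.0025],0],
  ],
)

```text
time: 5.32
position: [0.6503, 0.1681, 0.1839]
eef_rot: [3.141, 0.012, -3.141]
force: [-2.3, -1.1, 7.2]
opening: 0.0589
```

Request:
servo_tool(
  increments=[
    [[0,0,0],0],
    [[0,0,0],0],
    [[0,0,0],0],
    [[0,0,0],0],
  ],
  jaw=0.88,
)

```text
time: 5.65
position: [0.6504, 0.1681, 0.1838]
eef_rot: [3.141, 0.012, -3.141]
force: [-1.0, 0.5, 0.0]
opening: 0.0751
```

Request:
servo_tool(
  increments=[
    [[0,0,-0.02],0],
    [[0,0,-0.05],0],
    [[0,0,-0.085],0],
    [[0,0,-0.12],0],
    [[0,0,-0.12],0],
    [[0,0,-0.12],0],
  ],
)

```text
time: 6.15
position: [0.6493, 0.1681, 0.3062]
eef_rot: [3.14, 0.017, -3.141]
force: [-0.6, -0.6, -0.2]
opening: 0.0751
```

```bash
python3 - <<'E'
from h import *
c=shot("wrist","w4"); s=c["s"]; print(s["time"],s["position"],s["eef_rot"],s["force"],s["opening"])
P=plane(c,cv2.findNonZero((np.ones((1,1)))).reshape(-1,2),.04)
print(proj(c,[[.650,.168,.042],[.428,.02,.03]]))
print(delta(.430,.021,np.pi,.28))
E
```

```text
6.15 [0.64927579 0.16805861 0.30617333] [ 3.14002856  0.01671689 -3.14053235] [-0.55876325 -0.57491036 -0.23230662] 0.07507934994755415
[[312.08088535 203.13579854]
 [148.79430364 -36.42422005]]
(array([ 0.2194, -0.1468,  0.0211]), np.float64(0.00031887492594225876))
```

View pics/w4.png

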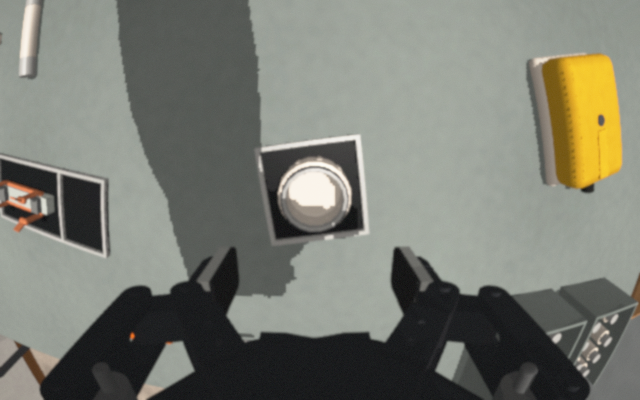

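```bash
cat >> h.py <<'E'
def gdelta(x,y,z,yaw=None):
    "tool-axis shift/turn bringing grasp point (155 mm ahead) to x,y,z"
    s=ctrl.get_state(); A=R.from_euler("xyz",s["eef_rot"]).as_matrix()
    g=s["position"]+A@[0,0,.155]
    return "gp",g.round(4),"shift",(A.T@(np.array([x,y,z])-g)).round(4),"turn",None if yaw is None else round(delta(0,0,yaw)[1],4)
E
python3 - <<'E'
from h import *
c=shot("wrist")
print(plane(c,[(314.5,196.5)],.042), plane(c,[(258,150),(361,136),(369,234),(274,245)],.009).round(4))
print(gdelta(.429,.021,.135,np.pi))
E
```

```text
[[0.64285112 0.16969842 0.042     ]] [[0.6099 0.121  0.009 ]
 [0.5979 0.2094 0.009 ]
 [0.6873 0.2203 0.009 ]
 [0.6983 0.1319 0.009 ]]
('gp', array([0.6505, 0.1681, 0.148 ]), 'shift', array([ 0.2217, -0.1469,  0.0104]), 'turn', np.float64(0.0003))
```

Request:
servo_tool(
  increments=[
    [[0.222,-0.147,0.01],0],
    [[0.222,-0.147,0.01],0],
    [[0.222,-0.147,0.01],0],
    [[0.222,-0.147,0.01],0],
    [[0.222,-0.147,0.01],0],
    [[0.222,-0.147,0.01],0],
    [[0.222,-0.147,0.01],0],
    [[0.222,-0.147,0.01],0],
    [[0.222,-0.147,0.01],0],
    [[0.222,-0.147,0.01],0],
  ],
  jaw=0.55,
)

```text
time: 7.08
position: [0.4275, 0.0208, 0.29]
eef_rot: [3.141, 0.011, -3.141]
force: [0.4, -0.6, 0.3]
opening: 0.0472
```

```bash
python3 - <<'E'
from h import *
c=shot("wrist","w5"); s=c["s"]; print(s["time"],s["position"],s["eef_rot"],s["force"],s["opening"])
print(proj(c,[[.429,.021,.066]]),gdelta(.429,.021,.135,np.pi))
E
```

```text
7.0833 [0.42746578 0.02076474 0.289951  ] [ 3.14057401  0.01094247 -3.14092326] [ 0.36857221 -0.63989307  0.32877426] 0.04715960838489955
[[312.37105023 223.11945693]] ('gp', array([0.4294, 0.0211, 0.135 ]), 'shift', array([ 0.0004, -0.0001, -0.    ]), 'turn', np.float64(0.0004))
```

View pics/w5.png

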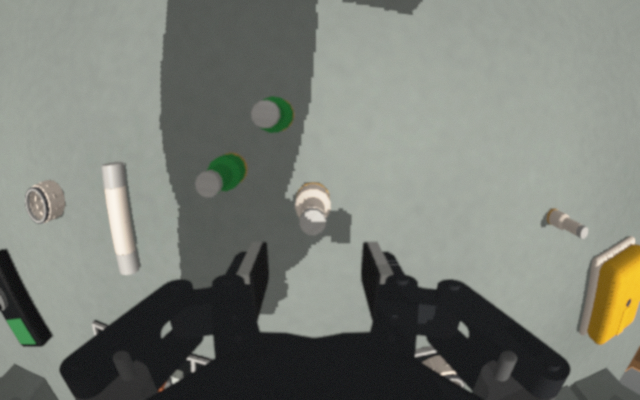

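Request:
servo_tool(
  increments=[
    [[0.001,0,0.03],0],
    [[0.001,0,0.06],0],
    [[0.001,0,0.08],0],
    [[0.001,0,0.081],0],
    [[0.001,0,0.081],0],
    [[0.001,0,0.081],0],
  ],
)

```text
time: 7.63
position: [0.4285, 0.0213, 0.2096]
eef_rot: [3.141, 0.011, -3.14]
force: [0.6, -0.8, -0.2]
opening: 0.047
```

Request:
servo_tool(
  increments=[
    [[0,0,0],0],
    [[0,0,0],0],
    [[0,0,0],0],
    [[0,0,0],0],
    [[0,0,0],0],
    [[0,0,0],0],
  ],
  jaw=0,
  grip_force=30,
)

```text
time: 8.13
position: [0.4289, 0.0212, 0.2105]
eef_rot: [3.141, 0.014, -3.14]
force: [0.5, 0.2, 7.4]
opening: 0.0169
```

Request:
servo_tool(
  increments=[
    [[0,0,-0.03],0],
    [[0,0,-0.06],0],
    [[0,0,-0.08],0],
    [[0,0,-0.1],0],
    [[0,0,-0.1],0],
  ],
)

```text
time: 8.55
position: [0.4281, 0.021, 0.3141]
eef_rot: [-3.142, 0.019, -3.14]
force: [0.5, -0.6, -0.6]
opening: 0.017
```

```bash
python3 - <<'E'
from h import *
s=ctrl.get_state(); print(s["time"],s["eef_rot"])
print(gdelta(.645,.170,.155,np.pi))
E
```

```text
8.55 [-3.14156891  0.01929308 -3.13966963]
('gp', array([0.4311, 0.021 , 0.1591]), 'shift', array([-0.2141,  0.1485,  0.0083]), 'turn', np.float64(0.0006))
```

Request:
servo_tool(
  increments=[
    [[-0.214,0.1485,0],0],
    [[-0.214,0.1485,0],0],
    [[-0.214,0.1485,0],0],
    [[-0.214,0.1485,0],0],
    [[-0.214,0.1485,0],0],
    [[-0.214,0.1485,0],0],
    [[-0.214,0.1485,0],0],
    [[-0.214,0.1485,0],0],
    [[-0.214,0.1485,0],0],
    [[-0.214,0.1485,0],0],
  ],
)

```text
time: 9.38
position: [0.641, 0.1695, 0.3176]
eef_rot: [-3.141, 0.018, -3.14]
force: [0.5, -0.5, -0.1]
opening: 0.0167
```

```bash
python3 - <<'E'
from h import *
c=shot("wrist","w6"); s=c["s"]; print(s["time"],s["position"],s["eef_rot"],s["force"],s["opening"])
print(proj(c,[[.643,.170,.042],[.650,.168,.042]]),gdelta(.645,.170,.155,np.pi))
c=shot("scene"); uv=proj(c,[.65,.17,.08])[0].astype(int); print(uv)
a=c["frame"][uv[1]-60:uv[1]+60,uv[0]-80:uv[0]+80]
cv2.imwrite("pics/s6.png",cv2.resize(a,None,fx=4,fy=4)[:,:,::-1])
E
```

```text
9.3833 [0.64099867 0.16945489 0.31762247] [-3.14123244  0.01770373 -3.13989747] [ 0.49651612 -0.53843599 -0.1223304 ] 0.016746103727846406
[[313.54543929 200.42600075]
 [311.11887764 208.57816564]] ('gp', array([0.6438, 0.1692, 0.1632]), 'shift', array([-0.0011,  0.0008,  0.0082]), 'turn', np.float64(0.0004))
[389 183]
```

View pics/w6.png

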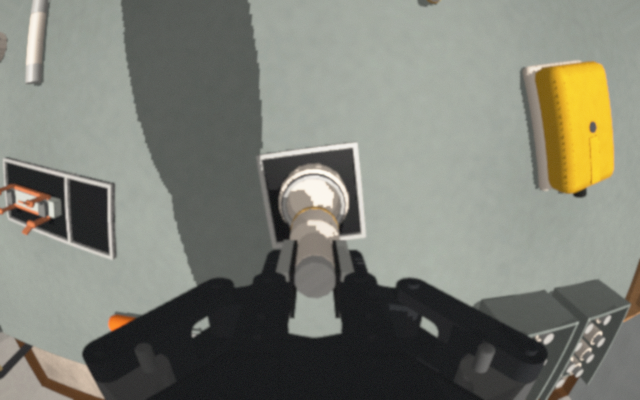

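Request:
servo_tool(
  increments=[
    [[0.001,0.001,0.03],0],
    [[0.002,0.001,0.06],0],
    [[0.002,0.001,0.08],0],
    [[0.002,0.001,0.09],0],
    [[0.002,0.001,0.091],0],
    [[0.002,0.001,0.091],0],
  ],
)

```text
time: 9.98
position: [0.6405, 0.1698, 0.2281]
eef_rot: [-3.141, 0.019, -3.141]
force: [0.3, 0.0, 0.3]
opening: 0.0172
```

Request:
servo_tool(
  increments=[
    [[0,0,0.001],0],
    [[0,0,0.002],0],
    [[0,0,0.003],0],
    [[0,0,0.003],0],
  ],
)

```text
time: 10.32
position: [0.6407, 0.1698, 0.2258]
eef_rot: [3.142, 0.02, -3.141]
force: [0.3, 0.1, -0.6]
opening: 0.017
```

Request:
servo_tool(
  increments=[
    [[0,0,0.001],0],
    [[0,0,0.002],0],
    [[0,0,0.003],0],
    [[0,0,0.0035],0],
    [[0,0,0.0035],0],
  ],
)

```text
time: 10.73
position: [0.6408, 0.1698, 0.2226]
eef_rot: [3.142, 0.021, -3.141]
force: [-0.3, -0.4, 4.0]
opening: 0.017
```

Request:
servo_tool(
  increments=[
    [[0,0,0],0],
    [[0,0,0],0],
    [[0,0,0],0],
    [[0,0,0],0],
  ],
  jaw=0.45,
)

```text
time: 11.07
position: [0.6408, 0.1698, 0.2225]
eef_rot: [3.142, 0.021, -3.141]
force: [0.3, -0.0, 0.1]
opening: 0.0386
```

Request:
servo_tool(
  increments=[
    [[0,0,-0.02],0],
    [[0,0,-0.05],0],
    [[0,0,-0.085],0],
    [[0,0,-0.12],0],
    [[0,0,-0.15],0],
    [[0,0,-0.15],0],
  ],
)

```text
time: 11.57
position: [0.638, 0.1699, 0.3794]
eef_rot: [3.14, 0.03, -3.141]
force: [0.4, -0.3, 0.5]
opening: 0.0384
```

```bash
python3 - <<'E'
from h import *
s=ctrl.get_state(); print(s["time"],s["position"],s["eef_rot"],s["force"],s["opening"])
c=shot("wrist","w7")
print(gdelta(.44,-.22,.20,np.pi))
a=c["frame"][80:330,0:420]
cv2.imwrite("pics/w7c.png",cv2.resize(a,None,fx=1.9,fy=1.9)[:,:,::-1])
E
```

```text
11.5667 [0.63799423 0.16992378 0.37939975] [ 3.14024669  0.03007837 -3.14081104] [ 0.42056523 -0.33316924  0.45064139] 0.03844082535024113
('gp', array([0.6421, 0.17  , 0.2212]), 'shift', array([ 0.2029, -0.3899,  0.0154]), 'turn', np.float64(0.0002))
```

View pics/w7c.png

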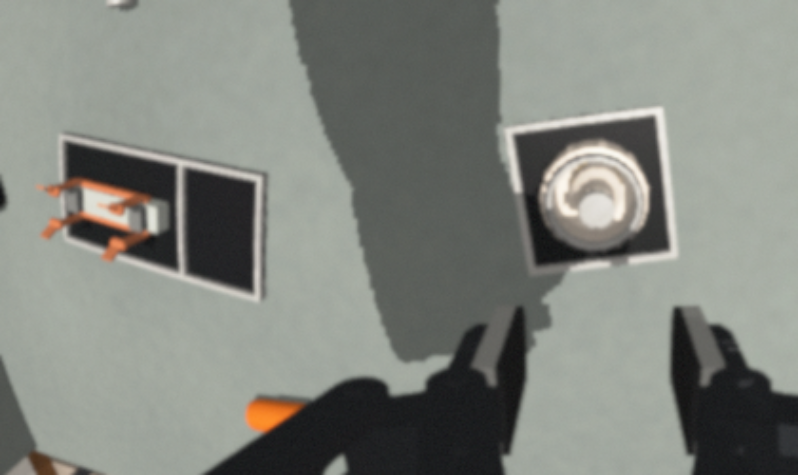

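```bash
python3 - <<'E'
from h import *
c=shot("wrist")
P=plane(c,[(32.6,150.5),(140,171),(137.9,237.4),(35.8,206),(95.3,166.8),(95.3,222.6)],.009)[:,:2];print(P.round(4))
d=P[1]-P[0];print(np.degrees(np.arctan2(d[1],d[0]))-90,np.linalg.norm(d),P[:4].mean(0))
d=P[2]-P[3];print(np.degrees(np.arctan2(d[1],d[0]))-90,np.linalg.norm(d))
c=shot("top")
for r in [(335,150,430,210)]:
    for b in blobs(c,r,.009): print(*b)
for b in blobs(c,(405,242,445,280),.02): print(*b)
print(gdelta(.43,-.27,.20,np.pi/2))
E
```

```text
[[ 0.5891 -0.2541]
 [ 0.6311 -0.0428]
 [ 0.7198 -0.0626]
 [ 0.6769 -0.2705]
 [ 0.6223 -0.1171]
 [ 0.7007 -0.1352]]
-11.226820010156743 0.21537177395687318 [ 0.6542055  -0.15750031]
-11.653247739924794 0.21231391700455193
1818.5 [378. 182.] [ 657.2 -168.7  110.9] [ 655.8 -167.7  211.4   81.4   78. ]
79.5 [423. 260.] [ 428.1 -278.9   15.8] [ 428.1 -279.4   25.3   30.9   86.9]
('gp', array([0.6408, 0.1698, 0.2171]), 'shift', array([ 0.2114, -0.4397,  0.0128]), 'turn', np.float64(0.5002))
```

Request:
servo_tool(
  increments=[
    [[0.211,-0.444,0.02],0.56],
    [[0.211,-0.444,0.02],0.56],
    [[0.211,-0.444,0.02],0.56],
    [[0.211,-0.444,0.02],0.56],
    [[0.211,-0.444,0.02],0.56],
    [[0.211,-0.444,0.02],0.56],
    [[0.211,-0.444,0.02],0.56],
    [[0.211,-0.444,0.02],0.56],
    [[0.211,-0.444,0.02],0.56],
    [[0.211,-0.444,0.02],0.56],
    [[0.211,-0.444,0.02],0.56],
    [[0.211,-0.444,0.02],0.56],
  ],
  jaw=0.9,
)

```text
time: 12.72
position: [0.4256, -0.2763, 0.3461]
eef_rot: [3.123, -0.0, 1.635]
force: [1.5, -0.9, -0.0]
opening: 0.077
```

```bash
python3 - <<'E'
from h import *
s=ctrl.get_state(); print(s["time"],s["position"],s["eef_rot"],s["force"],s["opening"])
print(gdelta(.43,-.277,.15,1.371))
E
```

```text
12.7167 [ 0.42558601 -0.27630106  0.34608584] [ 3.12323558e+00 -4.41525693e-04  1.63517794e+00] [ 1.51748725 -0.87607527 -0.04267418] 0.07698970702767279
('gp', array([ 0.4284, -0.276 ,  0.1911]), 'shift', array([-0.0011,  0.0008,  0.0411]), 'turn', np.float64(0.0841))
```

Request:
servo_tool(
  increments=[
    [[-0.001,0.001,0.041],0.084],
    [[-0.001,0.001,0.041],0.084],
    [[-0.001,0.001,0.041],0.084],
    [[-0.001,0.001,0.041],0.084],
    [[-0.001,0.001,0.041],0.084],
  ],
)

```text
time: 13.13
position: [0.4277, -0.277, 0.3053]
eef_rot: [3.124, -0.005, 1.376]
force: [-0.5, -0.5, 0.4]
opening: 0.0771
```

```bash
python3 - <<'E'
from h import *
c=shot("wrist","w8"); s=c["s"]; print(s["time"],s["position"],s["eef_rot"],s["force"],s["opening"])
print(proj(c,[[.43,-.277,.03]]),gdelta(.43,-.277,.15,1.371))
E
```

```text
13.1333 [ 0.42770722 -0.27698367  0.30527988] [ 3.123755   -0.00508782  1.3757163 ] [-0.47197295 -0.47854773  0.37804263] 0.07706530158581779
[[312.05161687 206.07670728]] ('gp', array([ 0.4308, -0.2767,  0.1506]), 'shift', array([-0.0004, -0.0007,  0.0006]), 'turn', np.float64(0.0014))
```

View pics/w8.png

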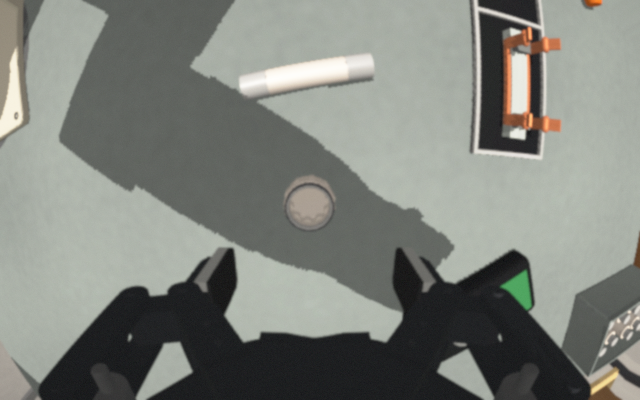

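Request:
servo_tool(
  increments=[
    [[0.002,-0.001,0.03],0],
    [[0.002,-0.001,0.07],0],
    [[0.002,-0.001,0.1],0],
    [[0.002,-0.001,0.12],0],
    [[0.002,-0.001,0.128],0],
    [[0.002,-0.001,0.128],0],
    [[0.002,-0.001,0.128],0],
  ],
)

```text
time: 13.77
position: [0.4302, -0.2747, 0.1786]
eef_rot: [3.122, -0.004, 1.377]
force: [0.2, -0.0, 0.4]
opening: 0.0769
```

Request:
servo_tool(
  increments=[
    [[0,0,0],0],
    [[0,0,0],0],
    [[0,0,0],0],
    [[0,0,0],0],
    [[0,0,0],0],
    [[0,0,0],0],
  ],
  jaw=0,
  grip_force=35,
)

```text
time: 14.27
position: [0.4305, -0.2749, 0.1802]
eef_rot: [3.12, -0.003, 1.378]
force: [-1.3, 1.5, 10.8]
opening: 0.043
```

Request:
servo_tool(
  increments=[
    [[0,0,-0.03],0],
    [[0,0,-0.06],0],
    [[0,0,-0.09],0],
    [[0,0,-0.1],0],
    [[0,0,-0.1],0],
    [[0,0,-0.1],0],
  ],
)

```text
time: 14.77
position: [0.4282, -0.2747, 0.2804]
eef_rot: [3.119, -0.002, 1.378]
force: [1.0, 0.1, -0.2]
opening: 0.0426
```

```bash
python3 - <<'E'
from h import *
s=ctrl.get_state(); print(s["time"],s["eef_rot"])
print(gdelta(.669,-.092,.12,1.371))
E
```

```text
14.7667 [ 3.11871147e+00 -2.05650119e-03  1.37753167e+00]
('gp', array([ 0.4317, -0.2751,  0.1255]), 'shift', array([0.2252, 0.1975, 0.0105]), 'turn', np.float64(0.0021))
```

Request:
servo_tool(
  increments=[
    [[0.225,0.1975,0],0],
    [[0.225,0.1975,0],0],
    [[0.225,0.1975,0],0],
    [[0.225,0.1975,0],0],
    [[0.225,0.1975,0],0],
    [[0.225,0.1975,0],0],
    [[0.225,0.1975,0],0],
    [[0.225,0.1975,0],0],
    [[0.225,0.1975,0],0],
    [[0.225,0.1975,0],0],
    [[0.225,0.1975,0],0],
  ],
)

```text
time: 15.68
position: [0.6643, -0.0925, 0.2841]
eef_rot: [3.121, -0.002, 1.377]
force: [-0.6, 0.0, -1.3]
opening: 0.043
```

```bash
python3 - <<'E'
from h import *
c=shot("wrist","w9"); s=c["s"]; print(s["time"],s["position"],s["eef_rot"],s["force"],s["opening"])
print(proj(c,[[.669,-.092,.009]]),gdelta(.669,-.092,.12,1.371))
E
```

```text
15.6833 [ 0.66432542 -0.09253585  0.28410418] [ 3.12111687e+00 -1.89762840e-03  1.37683627e+00] [-0.64675967  0.03349157 -1.31774299] 0.042989876467799955
[[313.8776543  203.91709145]] ('gp', array([ 0.6675, -0.0931,  0.1297]), 'shift', array([0.0014, 0.001 , 0.0098]), 'turn', np.float64(0.0017))
```

View pics/w9.png

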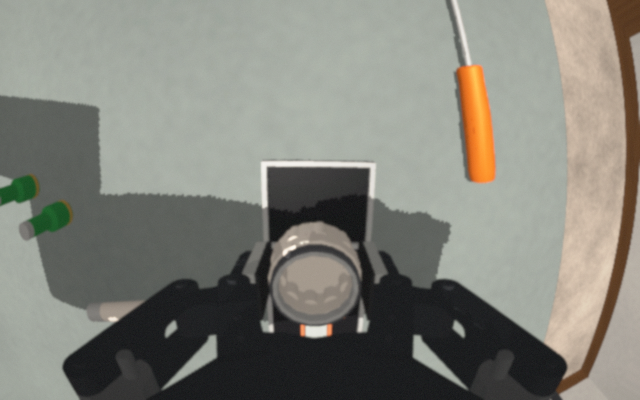

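```bash
python3 - <<'E'
from h import *
c=shot("wrist")
P=plane(c,[(262,161),(376,162)],.009)[:,:2]; print(P,np.linalg.norm(P[1]-P[0]))
d=(P[1]-P[0])/np.linalg.norm(P[1]-P[0]); print("yaw",np.degrees(np.arctan2(d[1],d[0])))
n=np.array([-d[1],d[0]]); m=P.mean(0); print("pocket",m-.0375*n,"tray c",m-.109*n)
print("driver",plane(c,[(470,181)],.015)); pc=m-.0375*n
print(gdelta(*pc,.0297,1.371))
E
```

```text
[[ 0.63522696 -0.04916103]
 [ 0.72540565 -0.06789597]] 0.09210425072870922
yaw -11.736445790905748
pocket [ 0.67268842 -0.09524451] tray c [ 0.6581446 -0.1652497]
driver [[ 0.80655312 -0.09760472  0.015     ]]
('gp', array([ 0.6677, -0.0933,  0.1302]), 'shift', array([-0.0011,  0.0031,  0.1005]), 'turn', np.float64(0.0016))
```

Request:
servo_tool(
  increments=[
    [[-0.001,0.003,0.03],0],
    [[-0.001,0.003,0.06],0],
    [[-0.001,0.003,0.08],0],
    [[-0.001,0.003,0.093],0],
    [[-0.001,0.003,0.094],0],
    [[-0.001,0.003,0.094],0],
  ],
)

```text
time: 16.28
position: [0.6684, -0.0956, 0.191]
eef_rot: [3.121, -0.002, 1.375]
force: [0.1, 0.4, -0.3]
opening: 0.0432
```

Request:
servo_tool(
  increments=[
    [[0,0,0.001],0],
    [[0,0,0.002],0],
    [[0,0,0.003],0],
    [[0,0,0.004],0],
    [[0,0,0.005],0],
    [[0,0,0.005],0],
  ],
)

```text
time: 16.78
position: [0.6685, -0.0955, 0.1861]
eef_rot: [3.121, -0.002, 1.375]
force: [0.3, 0.2, -0.7]
opening: 0.0429
```

Request:
servo_tool(
  increments=[
    [[0,0,0.001],0],
    [[0,0,0.002],0],
    [[0,0,0.003],0],
    [[0,0,0.003],0],
  ],
)

```text
time: 17.12
position: [0.6685, -0.0954, 0.1843]
eef_rot: [3.12, -0.002, 1.375]
force: [-2.9, 1.8, 10.2]
opening: 0.0427
```

Request:
servo_tool(
  increments=[
    [[0,0,0],0],
    [[0,0,0],0],
    [[0,0,0],0],
    [[0,0,0],0],
  ],
  jaw=0.72,
)

```text
time: 17.45
position: [0.6685, -0.0954, 0.1841]
eef_rot: [3.12, -0.002, 1.375]
force: [-0.3, -0.2, 0.5]
opening: 0.0616
```

Request:
servo_tool(
  increments=[
    [[0,0,-0.02],0],
    [[0,0,-0.05],0],
    [[0,0,-0.085],0],
    [[0,0,-0.11],0],
    [[0,0,-0.12],0],
    [[0,0,-0.12],0],
    [[0,0,-0.12],0],
    [[0,0,-0.12],0],
  ],
)

```text
time: 18.12
position: [0.6657, -0.0951, 0.3022]
eef_rot: [3.123, -0.002, 1.375]
force: [-0.6, -0.3, -0.4]
opening: 0.0614
```

```bash
python3 - <<'E'
from h import *
c=shot("wrist","w10"); s=c["s"]; print(s["time"],s["position"],s["eef_rot"],s["force"],s["opening"])
print(proj(c,[[.6727,-.0952,.036]]))
print(gdelta(.449,.282,.14,1.371))
E
```

```text
18.1167 [ 0.66568008 -0.09505682  0.30215341] [ 3.12250688e+00 -2.00732881e-03  1.37486648e+00] [-0.62857173 -0.25636233 -0.40600273] 0.06140275585582533
[[317.61513583 207.14935365]]
('gp', array([ 0.6685, -0.0953,  0.147 ]), 'shift', array([ 0.3273, -0.2889,  0.0023]), 'turn', np.float64(0.0012))
```

View pics/w10.png

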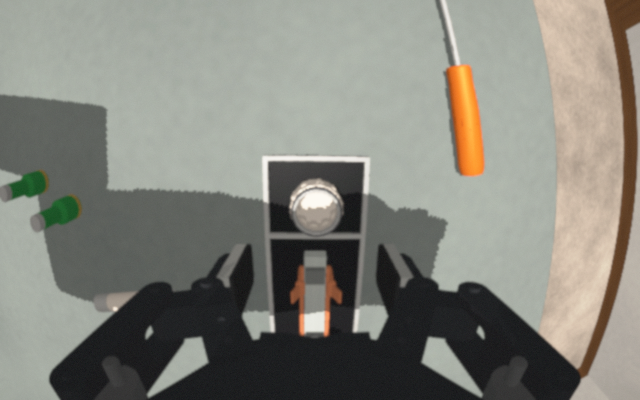

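Request:
servo_tool(
  increments=[
    [[0.327,-0.289,0.0],0],
    [[0.327,-0.289,0.0],0],
    [[0.327,-0.289,0.0],0],
    [[0.327,-0.289,0.0],0],
    [[0.327,-0.289,0.0],0],
    [[0.327,-0.289,0.0],0],
    [[0.327,-0.289,0.0],0],
    [[0.327,-0.289,0.0],0],
    [[0.327,-0.289,0.0],0],
    [[0.327,-0.289,0.0],0],
    [[0.327,-0.289,0.0],0],
    [[0.327,-0.289,0.0],0],
  ],
  jaw=0.5,
)

```text
time: 19.17
position: [0.4433, 0.2848, 0.2959]
eef_rot: [3.126, -0.001, 1.379]
force: [-0.8, -0.9, -0.4]
opening: 0.0424
```

Request:
servo_tool(
  increments=[
    [[0,0,0],0],
    [[0,0,0],0],
    [[0,0,0],0],
  ],
)

```text
time: 19.42
position: [0.4436, 0.2842, 0.2952]
eef_rot: [3.127, -0.0, 1.378]
force: [0.6, 0.2, -1.0]
opening: 0.0426
```

```bash
python3 - <<'E'
from h import *
c=shot("wrist","w11"); s=c["s"]; print(s["time"],s["position"],s["eef_rot"],s["force"],s["opening"])
print(proj(c,[[.449,.282,.056]]),gdelta(.449,.282,.14,1.371))
u=proj(c,[.449,.282,.03])[0].astype(int)
for b in blobs(c,(u[0]-60,u[1]-60,u[0]+60,u[1]+45),.056): print(*b)
cv2.imwrite("pics/w11c.png",cv2.resize(c["frame"][100:340,160:480],None,fx=2,fy=2)[:,:,::-1])
E
```

```text
19.4167 [0.44364895 0.28423962 0.29516654] [ 3.12672797e+00 -3.41754276e-04  1.37847957e+00] [ 0.56043939  0.16482377 -0.95074739] 0.04262504022505255
[[318.36554483 220.22910459]] ('gp', array([0.4461, 0.2837, 0.1404]), 'shift', array([-0.0011,  0.0031,  0.0004]), 'turn', np.float64(0.0022))
4424.0 [326. 218.] [457.  273.9  39.5] [456.  278.7  47.6  73.   77.8]
173.5 [264. 247.] [405.6 268.7   7.1] [405.9 269.2   9.7  11.6  79.5]
```

View pics/w11c.png

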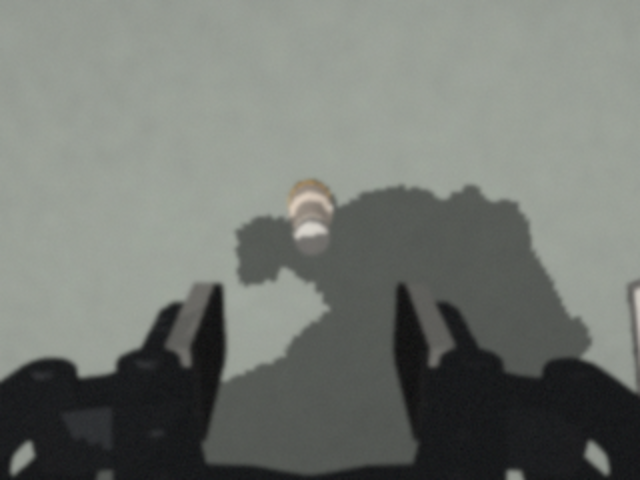

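Request:
servo_tool(
  increments=[
    [[0,0.002,0.03],0],
    [[0,0.002,0.06],0],
    [[0,0.002,0.08],0],
    [[0,0.002,0.093],0],
    [[0,0.002,0.093],0],
    [[0,0.002,0.093],0],
    [[0,0.002,0.093],0],
  ],
)

```text
time: 20.05
position: [0.4479, 0.2832, 0.2032]
eef_rot: [3.125, -0.001, 1.377]
force: [0.4, 1.2, -0.2]
opening: 0.0426
```

Request:
servo_tool(
  increments=[
    [[0,0,0],0],
    [[0,0,0],0],
    [[0,0,0],0],
    [[0,0,0],0],
    [[0,0,0],0],
    [[0,0,0],0],
  ],
  jaw=0,
  grip_force=25,
)

```text
time: 20.55
position: [0.4483, 0.2833, 0.2043]
eef_rot: [3.123, -0.002, 1.377]
force: [-0.3, -0.9, 6.9]
opening: 0.0122
```

Request:
servo_tool(
  increments=[
    [[0,0,-0.03],0],
    [[0,0,-0.06],0],
    [[0,0,-0.09],0],
    [[0,0,-0.1],0],
    [[0,0,-0.1],0],
    [[0,0,-0.1],0],
  ],
)

```text
time: 21.05
position: [0.4463, 0.2834, 0.3041]
eef_rot: [3.123, -0.003, 1.377]
force: [-0.3, -0.5, -1.0]
opening: 0.0121
```

```bash
python3 - <<'E'
from h import *
s=ctrl.get_state(); print(s["time"],s["eef_rot"],s["force"],s["opening"])
print(gdelta(.6727,-.0952,.146,1.371))
E
```

```text
21.05 [ 3.12301679e+00 -2.52420216e-03  1.37723470e+00] [-0.3234713  -0.50568547 -0.95720005] 0.012118518404366202
('gp', array([0.4492, 0.2833, 0.1491]), 'shift', array([-0.3284,  0.2921,  0.0077]), 'turn', np.float64(0.002))
```

Request:
servo_tool(
  increments=[
    [[-0.328,0.292,0.0],0],
    [[-0.328,0.292,0.0],0],
    [[-0.328,0.292,0.0],0],
    [[-0.328,0.292,0.0],0],
    [[-0.328,0.292,0.0],0],
    [[-0.328,0.292,0.0],0],
    [[-0.328,0.292,0.0],0],
    [[-0.328,0.292,0.0],0],
    [[-0.328,0.292,0.0],0],
    [[-0.328,0.292,0.0],0],
    [[-0.328,0.292,0.0],0],
    [[-0.328,0.292,0.0],0],
  ],
)

```text
time: 22.05
position: [0.6712, -0.0993, 0.305]
eef_rot: [3.126, -0.002, 1.373]
force: [-1.3, 0.8, -0.9]
opening: 0.0117
```

Request:
servo_tool(
  increments=[
    [[0,0,0],0],
    [[0,0,0],0],
    [[0,0,0],0],
  ],
)

```text
time: 22.3
position: [0.6708, -0.0986, 0.3035]
eef_rot: [3.129, -0.002, 1.373]
force: [-0.0, 0.4, -0.8]
opening: 0.0125
```

```bash
python3 - <<'E'
from h import *
c=shot("wrist","w12"); s=c["s"]; print(s["time"],s["position"],s["eef_rot"],s["force"],s["opening"])
print(proj(c,[[.6727,-.0952,.036]]),gdelta(.6727,-.0952,.061,1.371))
cv2.imwrite("pics/w12c.png",cv2.resize(c["frame"][100:340,160:480],None,fx=2,fy=2)[:,:,::-1])
E
```

```text
22.3 [ 0.67082793 -0.09859101  0.30352442] [ 3.12853803e+00 -2.27027726e-03  1.37339435e+00] [-0.01161295  0.36318344 -0.76937107] 0.012486308605562102
[[312.39299371 203.81225344]] ('gp', array([ 0.6731, -0.0984,  0.1492]), 'shift', array([ 0.0029, -0.0022,  0.0882]), 'turn', np.float64(0.0009))
```

View pics/w12c.png

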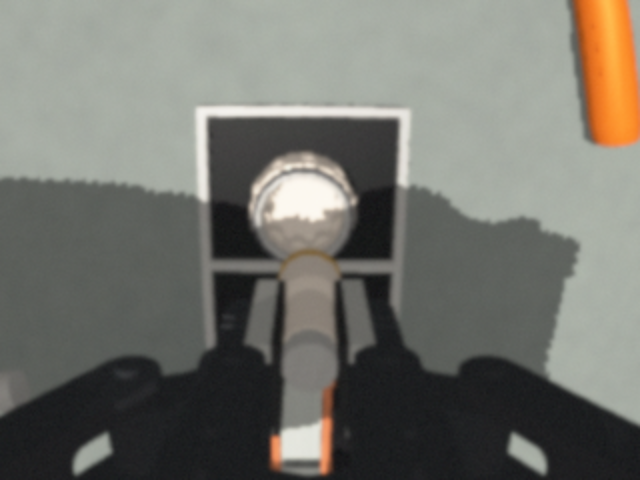

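Request:
servo_tool(
  increments=[
    [[0.002,-0.002,0.02],0],
    [[0.002,-0.002,0.05],0],
    [[0.002,-0.002,0.07],0],
    [[0.002,-0.002,0.08],0],
    [[0.002,-0.002,0.084],0],
    [[0.002,-0.002,0.084],0],
    [[0.002,-0.002,0.084],0],
  ],
)

```text
time: 22.93
position: [0.6708, -0.0957, 0.2214]
eef_rot: [3.126, -0.002, 1.374]
force: [0.8, -0.3, 0.5]
opening: 0.012
```

Request:
servo_tool(
  increments=[
    [[0,0,0.001],0],
    [[0,0,0.002],0],
    [[0,0,0.003],0],
    [[0,0,0.004],0],
    [[0,0,0.0045],0],
    [[0,0,0.0045],0],
  ],
)

```text
time: 23.43
position: [0.6708, -0.0958, 0.2169]
eef_rot: [3.126, -0.002, 1.374]
force: [-0.2, -0.1, -0.2]
opening: 0.0119
```

Request:
servo_tool(
  increments=[
    [[0,0,0.001],0],
    [[0,0,0.002],0],
    [[0,0,0.003],0],
    [[0,0,0.003],0],
  ],
)

```text
time: 23.77
position: [0.6709, -0.0958, 0.2153]
eef_rot: [3.124, -0.002, 1.374]
force: [-2.7, 0.5, 10.5]
opening: 0.0119
```

Request:
servo_tool(
  increments=[
    [[0,0,0],0],
    [[0,0,0],0],
    [[0,0,0],0],
    [[0,0,0],0],
  ],
  jaw=0.45,
)

```text
time: 24.1
position: [0.6709, -0.0958, 0.215]
eef_rot: [3.125, -0.002, 1.374]
force: [-0.2, 0.5, -0.6]
opening: 0.0385
```

Request:
servo_tool(
  increments=[
    [[0,0,-0.02],0],
    [[0,0,-0.05],0],
    [[0,0,-0.085],0],
    [[0,0,-0.11],0],
    [[0,0,-0.12],0],
    [[0,0,-0.12],0],
    [[0,0,-0.12],0],
    [[0,0,-0.12],0],
  ],
)

```text
time: 24.77
position: [0.6687, -0.0956, 0.3329]
eef_rot: [3.128, -0.002, 1.374]
force: [0.6, 0.6, 0.3]
opening: 0.0386
```

```bash
python3 - <<'E'
from h import *
c=shot("wrist","w13"); s=c["s"]; print(s["time"],s["position"],s["eef_rot"],s["force"],s["opening"])
print(gdelta(.447,-.170,.15,np.pi))
E
```

```text
24.7667 [ 0.66867119 -0.09558699  0.3329366 ] [ 3.12756539e+00 -2.15495850e-03  1.37420184e+00] [0.62807336 0.64258073 0.34170915] 0.03863150034532524
('gp', array([ 0.6708, -0.0957,  0.1778]), 'shift', array([-0.1166, -0.2054,  0.0248]), 'turn', np.float64(-0.5626))
```

View pics/w13.png

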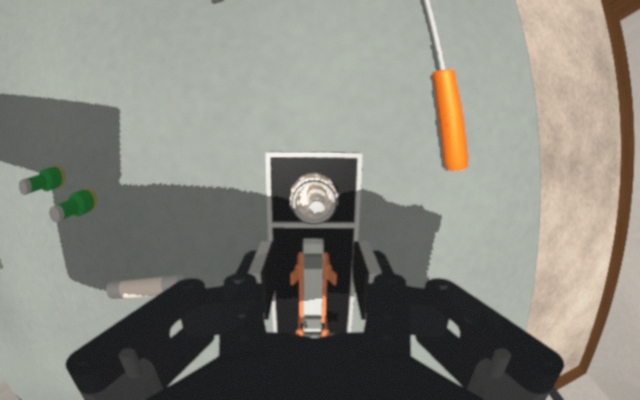

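Request:
servo_tool(
  increments=[
    [[-0.117,-0.205,0.02],-0.563],
    [[-0.117,-0.205,0.02],-0.563],
    [[-0.117,-0.205,0.02],-0.563],
    [[-0.117,-0.205,0.02],-0.563],
    [[-0.117,-0.205,0.02],-0.563],
    [[-0.117,-0.205,0.02],-0.563],
    [[-0.117,-0.205,0.02],-0.563],
    [[-0.117,-0.205,0.02],-0.563],
    [[-0.117,-0.205,0.02],-0.563],
    [[-0.117,-0.205,0.02],-0.563],
    [[-0.117,-0.205,0.02],-0.563],
    [[-0.117,-0.205,0.02],-0.563],
  ],
  jaw=0.6,
)

```text
time: 25.82
position: [0.4447, -0.1702, 0.3085]
eef_rot: [3.138, 0.012, 2.88]
force: [-0.4, -0.4, 0.0]
opening: 0.0512
```

```bash
python3 - <<'E'
from h import *
print(gdelta(.447,-.170,.15,np.pi))
E
```

```text
('gp', array([ 0.4466, -0.1701,  0.1535]), 'shift', array([-0.0003,  0.0002,  0.0035]), 'turn', np.float64(-0.0832))
```

Request:
servo_tool(
  increments=[
    [[0,0,0.003],-0.083],
    [[0,0,0.003],-0.083],
    [[0,0,0.003],-0.083],
    [[0,0,0.003],-0.083],
    [[0,0,0.003],-0.083],
  ],
)

```text
time: 26.23
position: [0.4447, -0.1702, 0.3049]
eef_rot: [3.14, 0.011, 3.137]
force: [1.1, 0.4, 0.0]
opening: 0.0512
```

```bash
python3 - <<'E'
from h import *
c=shot("wrist","w14"); s=c["s"]; print(s["time"],s["position"],s["eef_rot"],s["opening"])
print(gdelta(.447,-.170,.15,np.pi))
I=c["frame"]; hsv=cv2.cvtColor(I,cv2.COLOR_RGB2HSV)
print(proj(c,[[.39,-.17,.011],[.447,-.17,.011],[.5,-.17,.011]]).round(0))
for b in blobs(c,(250,90,380,300),.011,25,200): print(*b)
# warmer than the bench: r-g
d=I[:,:,0].astype(int)-I[:,:,1]; m=((d>0)*255).astype(np.uint8); m[:80]=0; m[300:]=0; m[:,:230]=0; m[:,400:]=0
m=cv2.morphologyEx(m,cv2.MORPH_OPEN,np.ones((5,5)))
for q in cv2.findContours(m,cv2.RETR_EXTERNAL,cv2.CHAIN_APPROX_NONE)[0]:
    if cv2.contourArea(q)<150: continue
    P=(plane(c,q[:,0],.011)[:,:2]*1000).astype(np.float32); print(cv2.contourArea(q),cv2.boundingRect(q),cv2.minAreaRect(P))
E
```

```text
26.2333 [ 0.44470244 -0.17017033  0.3048748 ] [3.14004915 0.01133371 3.13707872] 0.051219893766198156
('gp', array([ 0.4465, -0.17  ,  0.1501]), 'shift', array([-0.0005, -0.    ,  0.0001]), 'turn', np.float64(-0.0013))
[[312. 132.]
 [313. 197.]
 [313. 252.]]
10257.5 [339. 226.] [ 479.5 -158.4   93.3] [ 473.2 -158.3  112.9  161.1   89.3]
626.5 [257. 272.] [ 522.3 -226.5   32.5] [ 522.4 -224.6   14.1   64.2   84.6]
2968.0 (301, 134, 27, 126) ((449.450439453125, -168.8133544921875), (22.868589401245117, 115.43983459472656), 89.0614242553711)
```

Request:
servo_tool(
  increments=[
    [[-0.001,0.001,0.03],0.004],
    [[-0.001,0.001,0.07],0.004],
    [[-0.001,0.001,0.1],0.004],
    [[-0.001,0.001,0.12],0.004],
    [[-0.001,0.001,0.127],0.004],
    [[-0.001,0.001,0.127],0.004],
    [[-0.001,0.001,0.127],0.004],
    [[-0.001,0.001,0.127],0.004],
  ],
)

```text
time: 26.95
position: [0.4478, -0.1693, 0.1794]
eef_rot: [3.141, 0.013, 3.124]
force: [0.1, -0.0, 0.5]
opening: 0.0514
```

Request:
servo_tool(
  increments=[
    [[0,0,0],0],
    [[0,0,0],0],
    [[0,0,0],0],
    [[0,0,0],0],
    [[0,0,0],0],
    [[0,0,0],0],
  ],
  jaw=0,
  grip_force=60,
)

```text
time: 27.45
position: [0.4481, -0.1695, 0.1807]
eef_rot: [-3.141, 0.016, 3.124]
force: [-0.6, 1.6, 9.9]
opening: 0.0199
```

Request:
servo_tool(
  increments=[
    [[0,0,-0.02],0],
    [[0,0,-0.05],0],
    [[0,0,-0.09],0],
    [[0,0,-0.12],0],
    [[0,0,-0.12],0],
    [[0,0,-0.12],0],
    [[0,0,-0.12],0],
  ],
)

```text
time: 28.03
position: [0.4459, -0.1692, 0.3005]
eef_rot: [-3.141, 0.016, 3.124]
force: [-1.1, 0.7, -1.0]
opening: 0.0193
```

```bash
python3 - <<'E'
from h import *
c=shot("wrist","w15"); s=c["s"]; print(s["time"],s["position"],s["eef_rot"],s["force"],s["ft_torque"],s["opening"])
print(gdelta(.651,-.1995,.14,1.366))
E
```

```text
28.0333 [ 0.44590932 -0.16916592  0.3005437 ] [-3.14095081  0.0156805   3.12437821] [-1.13794908  0.70440378 -0.96567521] [0.01459575 0.04077997 0.02856616] 0.01928705414070746
('gp', array([ 0.4481, -0.1692,  0.145 ]), 'shift', array([-0.2033, -0.0268,  0.0079]), 'turn', np.float64(0.5597))
```

Request:
servo_tool(
  increments=[
    [[0,0,0.03],0],
    [[0,0,0.07],0],
    [[0,0,0.1],0],
    [[0,0,0.115],0],
    [[0,0,0.118],0],
    [[0,0,0.1195],0],
    [[0,0,0.1205],0],
    [[0,0,0.1205],0],
  ],
)

```text
time: 28.75
position: [0.4458, -0.1681, 0.1787]
eef_rot: [3.139, 0.009, 3.124]
force: [-11.1, 4.9, 18.1]
opening: 0.0194
```

Request:
servo_tool(
  increments=[
    [[0,0,0],0],
    [[0,0,0],0],
    [[0,0,0],0],
    [[0,0,0],0],
  ],
  jaw=0.42,
)

```text
time: 29.08
position: [0.4458, -0.1681, 0.1782]
eef_rot: [3.138, 0.009, 3.124]
force: [0.3, 0.0, -0.1]
opening: 0.0359
```

```bash
python3 - <<'E'
from h import *
s=ctrl.get_state(); print(s["time"],s["position"],s["eef_rot"],s["force"],s["opening"])
E
```

```text
29.0833 [ 0.44578108 -0.16806663  0.17815038] [3.13849662 0.00879785 3.12433589] [ 0.25588138  0.02436097 -0.09213184] 0.03589724911551593
```

Request:
servo_tool(
  increments=[
    [[0,-0.0005,0.002],0],
    [[0,-0.0005,0.004],0],
    [[0,-0.0005,0.004],0],
    [[0,-0.0005,0.004],0],
  ],
)

```text
time: 29.42
position: [0.4458, -0.1686, 0.1739]
eef_rot: [3.138, 0.008, 3.124]
force: [0.1, 0.8, -0.7]
opening: 0.0356
```

Request:
servo_tool(
  increments=[
    [[0,0,0],0],
    [[0,0,0],0],
    [[0,0,0],0],
    [[0,0,0],0],
    [[0,0,0],0],
  ],
  jaw=0,
  grip_force=60,
)

```text
time: 29.83
position: [0.4458, -0.1686, 0.1741]
eef_rot: [3.139, 0.009, 3.124]
force: [-1.0, -0.8, 4.8]
opening: 0.0196
```

Request:
servo_tool(
  increments=[
    [[0,0,-0.02],0],
    [[0,0,-0.05],0],
    [[0,0,-0.09],0],
    [[0,0,-0.12],0],
    [[0,0,-0.12],0],
    [[0,0,-0.12],0],
    [[0,0,-0.12],0],
  ],
)

```text
time: 30.42
position: [0.4445, -0.1688, 0.2935]
eef_rot: [3.138, 0.008, 3.124]
force: [0.3, 0.8, -1.6]
opening: 0.0199
```

```bash
python3 - <<'E'
from h import *
s=ctrl.get_state(); print(s["time"],s["position"],s["eef_rot"],s["force"],s["opening"])
print(gdelta(.651,-.1995,.14,1.366))
E
```

```text
30.4167 [ 0.44447239 -0.1687555   0.29347892] [3.1381568  0.00808233 3.12429549] [ 0.33640226  0.75709529 -1.57611738] 0.019885250393859875
('gp', array([ 0.4457, -0.1682,  0.1385]), 'shift', array([-2.058e-01, -2.770e-02,  1.000e-04]), 'turn', np.float64(0.5597))
```

```bash
python3 - <<'E'
from h import *
c=shot("wrist"); c["frame"]=cv2.imread("pics/w13.png")[:,:,::-1]
T=np.eye(4); T[:3,:3]=R.from_euler("xyz",[3.12756539,-.0021549585,1.37420184]).as_matrix(); T[:3,3]=[.66867119,-.09558699,.3329366]
M=T@c["mount"]; c["Rcw"]=M[:3,:3]; c["o"]=M[:3,3]
a=np.radians(-11.7); ex=np.array([np.cos(a),np.sin(a)]); ey=np.array([-ex[1],ex[0]]); t0=np.array([.6581,-.1652])
W=lambda x,y,z: np.r_[t0+x*ex+y*ey,z]
# rim check: left/right edges of tray at rows
hsv=cv2.cvtColor(c["frame"],cv2.COLOR_RGB2HSV)
org=((hsv[:,:,0]<16)&(hsv[:,:,1]>110)&(hsv[:,:,2]>60))
def trayxy(uv,z): 
    p=plane(c,uv,z)[:,:2]-t0; return np.c_[p@ex,p@ey]*1000
for v in range(245,340,6):
    u=np.flatnonzero(org[v,270:355])+270
    if len(u): print(v,u.min(),u.max(),"x@60:",trayxy([(u.min(),v),(u.max(),v)],.060).round(1).tolist(), "@18:",trayxy([((u.min()+u.max())/2,v)],.018).round(1).tolist())
# tray corners/edges: bright rim
g=c["frame"].sum(2)
for v in (175,205,215): 
    row=g[v,240:400].astype(int); d=np.diff(row); print(v,240+np.argmax(d[:40]),240+80+np.argmin(d[80:]), trayxy([(240.5+np.argmax(d[:40]),v),(320.5+np.argmin(d[80:]),v)],.009).round(1).tolist())
E
```

```text
251 300 300 x@60: [[-10.6, 29.8], [-10.6, 29.8]] @18: [[-12.0, 11.2]]
257 297 329 x@60: [[-13.3, 24.1], [14.3, 24.1]] @18: [[1.1, 4.6]]
263 296 330 x@60: [[-14.2, 18.3], [15.4, 18.3]] @18: [[1.1, -2.2]]
269 294 332 x@60: [[-16.1, 12.4], [17.3, 12.4]] @18: [[1.1, -9.2]]
275 290 337 x@60: [[-19.7, 6.3], [21.9, 6.3]] @18: [[1.7, -16.2]]
281 290 336 x@60: [[-19.9, 0.2], [21.3, 0.2]] @18: [[1.2, -23.4]]
287 298 326 x@60: [[-12.8, -6.0], [12.4, -6.0]] @18: [[0.2, -30.8]]
293 298 326 x@60: [[-12.9, -12.5], [12.6, -12.5]] @18: [[0.2, -38.3]]
299 299 326 x@60: [[-12.1, -19.0], [12.7, -19.1]] @18: [[0.8, -46.1]]
305 298 326 x@60: [[-13.1, -25.8], [12.9, -25.8]] @18: [[0.3, -54.0]]
311 298 326 x@60: [[-13.3, -32.7], [13.1, -32.8]] @18: [[0.3, -62.1]]
317 298 326 x@60: [[-13.4, -39.9], [13.3, -39.9]] @18: [[0.3, -70.4]]
323 298 326 x@60: [[-13.5, -47.2], [13.4, -47.2]] @18: [[0.4, -79.0]]
329 296 328 x@60: [[-15.6, -54.8], [15.6, -54.8]] @18: [[0.4, -87.9]]
335 298 328 x@60: [[-13.8, -62.5], [15.8, -62.6]] @18: [[1.6, -97.0]]
175 265 361 [[-45.4, 86.6], [47.8, 87.0]]
205 266 323 [[-45.3, 56.5], [11.2, 56.7]]
215 266 331 [[-45.6, 46.1], [19.3, 46.4]]
```

```bash
python3 - <<'E'
from h import *
c=shot("wrist","w16"); s=c["s"]; A=R.from_euler("xyz",s["eef_rot"]).as_matrix()
z=s["position"][2]-.1631; print("axis z",z)
def tool(uv):
    return ((plane(c,uv,z)-s["position"])@A*1000).round(1)
print(proj(c,s["position"]+np.array([[-.055,0,.163],[0,0,.163],[.03,0,.163],[.055,0,.163]])@A.T).round(1))
I=c["frame"].astype(int); m=((I[:,:,0]-I[:,:,1]>2)&(I.sum(2)>250)).astype(np.uint8)*255
m=cv2.morphologyEx(m,cv2.MORPH_OPEN,np.ones((3,3)))
for v in range(150,330,8):
    u=np.flatnonzero(m[v,270:360])+270
    if len(u)>8: print(v,u.min(),u.max(),len(u),tool([(u.min(),v),((u.min()+u.max())/2,v),(u.max(),v)])[:,:2].tolist())
cv2.imwrite("pics/w16c.png",cv2.resize(c["frame"][100:340,160:480],None,fx=2,fy=2)[:,:,::-1])
E
```

```text
axis z 0.1298544435023218
[[312.  351.3]
 [311.6 266.1]
 [311.4 205.7]
 [311.2 149.6]]
198 290 339 50 [[33.6, -9.5], [33.6, 1.4], [33.6, 12.3]]
206 290 338 49 [[29.9, -9.5], [29.9, 1.2], [29.9, 11.9]]
214 290 339 50 [[26.2, -9.6], [26.2, 1.4], [26.1, 12.4]]
222 290 339 50 [[22.4, -9.7], [22.4, 1.4], [22.3, 12.5]]
230 291 338 48 [[18.5, -9.4], [18.5, 1.4], [18.4, 12.2]]
238 291 338 48 [[14.5, -9.5], [14.5, 1.4], [14.5, 12.3]]
246 291 337 47 [[10.5, -9.6], [10.5, 1.2], [10.4, 11.9]]
254 293 336 44 [[6.4, -8.7], [6.4, 1.4], [6.3, 11.5]]
262 293 336 44 [[2.1, -8.8], [2.2, 1.4], [2.1, 11.6]]
270 293 336 44 [[-2.2, -9.0], [-2.2, 1.4], [-2.3, 11.8]]
278 294 335 42 [[-6.7, -8.6], [-6.6, 1.4], [-6.7, 11.4]]
286 294 335 42 [[-11.3, -8.7], [-11.2, 1.4], [-11.3, 11.5]]
294 293 335 43 [[-16.0, -9.4], [-15.9, 1.1], [-16.0, 11.7]]
302 293 336 44 [[-20.9, -9.5], [-20.8, 1.4], [-21.0, 12.3]]
310 294 335 42 [[-26.0, -9.2], [-25.9, 1.4], [-26.0, 12.0]]
318 294 335 42 [[-31.2, -9.3], [-31.1, 1.4], [-31.3, 12.1]]
326 298 331 34 [[-36.6, -7.4], [-36.6, 1.4], [-36.7, 10.2]]
```

Request:
servo_tool(
  increments=[
    [[-0.205,-0.027,-0.01],0.56],
    [[-0.205,-0.027,-0.01],0.56],
    [[-0.205,-0.027,-0.01],0.56],
    [[-0.205,-0.027,-0.01],0.56],
    [[-0.205,-0.027,-0.01],0.56],
    [[-0.205,-0.027,-0.01],0.56],
    [[-0.205,-0.027,-0.01],0.56],
    [[-0.205,-0.027,-0.01],0.56],
    [[-0.205,-0.027,-0.01],0.56],
    [[-0.205,-0.027,-0.01],0.56],
    [[-0.205,-0.027,-0.01],0.56],
    [[-0.205,-0.027,-0.01],0.56],
  ],
)

```text
time: 31.52
position: [0.6488, -0.1993, 0.3019]
eef_rot: [3.138, -0.005, 1.618]
force: [0.2, 0.2, -1.2]
opening: 0.0201
```

```bash
python3 - <<'E'
from h import *
s=ctrl.get_state(); print(s["time"],s["position"],s["eef_rot"],s["opening"])
print(gdelta(.6502,-.1993,.11,1.366))
E
```

```text
31.5167 [ 0.64881717 -0.19929158  0.30186893] [ 3.13757276 -0.00495513  1.61809988] 0.020066808360042876
('gp', array([ 0.6494, -0.1985,  0.1469]), 'shift', array([-0.001 ,  0.0006,  0.0369]), 'turn', np.float64(0.0802))
```

Request:
servo_tool(
  increments=[
    [[-0.001,0.001,0.0],0.08],
    [[-0.001,0.001,0.0],0.08],
    [[-0.001,0.001,0.0],0.08],
    [[-0.001,0.001,0.02],0.08],
    [[-0.001,0.001,0.035],0.08],
    [[-0.001,0.001,0.045],0.08],
    [[-0.001,0.001,0.05],0.08],
    [[-0.001,0.001,0.05],0.08],
    [[-0.001,0.001,0.05],0.08],
  ],
)

```text
time: 32.27
position: [0.6502, -0.2001, 0.2519]
eef_rot: [3.139, -0.006, 1.368]
force: [0.3, 0.3, 0.3]
opening: 0.0196
```

```bash
cat > clip.py <<'E'
from h import *
import sys
c=shot("wrist",sys.argv[1]); s=c["s"]; A=R.from_euler("xyz",s["eef_rot"]).as_matrix()
print(s["time"],s["position"],s["eef_rot"],s["force"],s["opening"])
za=s["position"][2]-.1631
tool=lambda uv,z: ((plane(c,uv,z)-s["position"])@A*1000).round(1)[:,:2].tolist()
I=c["frame"].astype(int); hsv=cv2.cvtColor(c["frame"],cv2.COLOR_RGB2HSV)
org=((hsv[:,:,0]<16)&(hsv[:,:,1]>110)&(hsv[:,:,2]>60)).astype(np.uint8)*255
for q in cv2.findContours(org,cv2.RETR_EXTERNAL,cv2.CHAIN_APPROX_NONE)[0]:
    b=cv2.boundingRect(q)
    if cv2.contourArea(q)>20 and 200<b[0]<420: print("orange",b,cv2.contourArea(q),tool([(b[0],b[1]),(b[0]+b[2],b[1]+b[3])],.060))
w=((I[:,:,0]-I[:,:,1]>2)&(I.sum(2)>250)&(org==0)).astype(np.uint8)*255
w=cv2.morphologyEx(w,cv2.MORPH_OPEN,np.ones((3,3)))
for v in range(140,300,12):
    u=np.flatnonzero(w[v,270:360])+270
    if len(u)>8: print(v,u.min(),u.max(),tool([(u.min(),v),(u.max(),v)],za))
# tray rims: rows where tray end and side rims show
g=c["frame"].sum(2).astype(int); print("gpdelta",gdelta(.6502,-.1993,.11,1.366))
E
python3 clip.py w17; python3 - <<'E'
import cv2
a=cv2.imread("pics/w17.png"); cv2.imwrite("pics/w17c.png",cv2.resize(a[60:340,170:470],None,fx=2,fy=2))
E
```

```text
32.2667 [ 0.65016729 -0.20005926  0.25189362] [ 3.13915226 -0.005831    1.36784757] [0.28348073 0.28380941 0.27021143] 0.019637037841544736
orange (341, 163, 13, 28) 244.0 [[46.1, 13.4], [31.0, 20.7]]
orange (275, 162, 14, 29) 266.5 [[46.7, -21.5], [31.0, -14.3]]
152 289 339 [[54.9, -11.6], [54.9, 10.0]]
164 289 341 [[49.6, -11.7], [49.6, 10.9]]
176 288 341 [[44.3, -12.2], [44.3, 11.0]]
188 288 338 [[39.0, -12.3], [38.9, 9.8]]
200 289 339 [[33.5, -12.0], [33.5, 10.3]]
212 290 339 [[27.9, -11.7], [27.9, 10.4]]
224 290 339 [[22.2, -11.8], [22.2, 10.6]]
236 290 338 [[16.3, -11.9], [16.3, 10.2]]
248 292 337 [[10.3, -11.1], [10.3, 9.9]]
260 293 336 [[4.1, -10.8], [4.0, 9.6]]
272 293 336 [[-2.4, -11.0], [-2.4, 9.8]]
284 294 335 [[-9.1, -10.7], [-9.2, 9.5]]
296 293 336 [[-16.2, -11.4], [-16.2, 10.2]]
gpdelta ('gp', array([ 0.6509, -0.1994,  0.0974]), 'shift', array([-0.    , -0.0007, -0.0126]), 'turn', np.float64(0.0005))
```

```bash
python3 - <<'E'
from h import *
c=shot("wrist"); s=c["s"]; A=R.from_euler("xyz",s["eef_rot"]).as_matrix()
print(c["mount"].round(5),c["cx"],c["f"])
P=s["position"]+np.array([[-.0,0,.163],[0.03,0,.163],[.05,0,.163]])@A.T
print(P,proj(c,P)); print((plane(c,[(314,236)],s["position"][2]-.1631)-s["position"])@A)
E
```

```text
[[-1.4000e-04 -9.6424e-01 -2.6502e-01  6.8320e-02]
 [ 1.0000e+00  2.0000e-05 -5.9000e-04 -5.5000e-04]
 [ 5.8000e-04 -2.6502e-01  9.6424e-01  3.0010e-02]
 [ 0.0000e+00  0.0000e+00  0.0000e+00  1.0000e+00]] 314.452514338171 309.70691628693146
[[ 0.65097675 -0.19931154  0.08944446]
 [ 0.657031   -0.16992927  0.08961371]
 [ 0.66106717 -0.1503411   0.08972655]] [[315.78579737 267.77045457]
 [315.87330016 207.68173942]
 [315.91499121 163.19404534]]
[[ 0.0163595  -0.00084545  0.16319298]]
```

View pics/w17c.png

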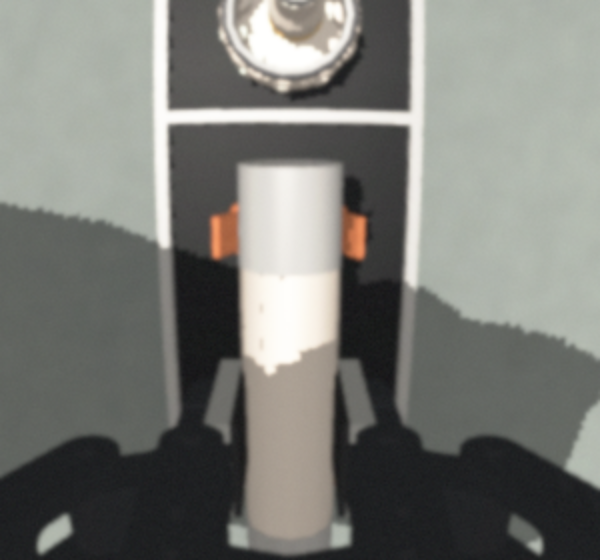

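Request:
servo_tool(
  increments=[
    [[0.001,0.0003,0.01],0],
    [[0.001,0.0003,0.02],0],
    [[0.001,0.0003,0.028],0],
    [[0.001,0.0003,0.033],0],
    [[0.001,0.0003,0.034],0],
    [[0.001,0.0003,0.034],0],
    [[0.001,0.0003,0.034],0],
  ],
  grip_force=75,
)

```text
time: 32.95
position: [0.651, -0.1991, 0.2188]
eef_rot: [3.138, -0.006, 1.367]
force: [-0.7, 0.7, -0.6]
opening: 0.0193
```

Request:
servo_tool(
  increments=[
    [[0,0,0.002],0],
    [[0,0,0.004],0],
    [[0,0,0.006],0],
    [[0,0,0.008],0],
    [[0,0,0.008],0],
  ],
)

```text
time: 33.37
position: [0.6507, -0.1991, 0.2118]
eef_rot: [3.137, -0.005, 1.367]
force: [-3.9, 1.2, 6.5]
opening: 0.0192
```

Request:
servo_tool(
  increments=[
    [[0,-0.0005,0.002],0],
    [[0,-0.0005,0.004],0],
    [[0,-0.0005,0.006],0],
    [[0,-0.0005,0.008],0],
    [[0,-0.0005,0.008],0],
  ],
)

```text
time: 33.78
position: [0.6501, -0.1989, 0.2044]
eef_rot: [3.137, -0.005, 1.367]
force: [-2.1, 0.6, 2.8]
opening: 0.0193
```

Request:
servo_tool(
  increments=[
    [[0,0,0.001],0],
    [[0,0,0.002],0],
    [[0,0,0.003],0],
    [[0,0,0.004],0],
    [[0,0,0.0045],0],
    [[0,0,0.0045],0],
  ],
)

```text
time: 34.28
position: [0.6501, -0.1988, 0.2002]
eef_rot: [3.137, -0.005, 1.367]
force: [-3.9, 2.6, 4.9]
opening: 0.0191
```

Request:
servo_tool(
  increments=[
    [[0,0,0.001],0],
    [[0,0,0.002],0],
    [[0,0,0.003],0],
    [[0,0,0.003],0],
  ],
)

```text
time: 34.62
position: [0.6499, -0.1986, 0.1999]
eef_rot: [3.135, -0.004, 1.367]
force: [-9.3, 3.8, 23.7]
opening: 0.0192
```

Request:
servo_tool(
  increments=[
    [[0,0,-0.001],0],
    [[0,0,-0.001],0],
    [[0,0,-0.001],0],
    [[0,0,-0.001],0],
    [[0,0,-0.001],0],
  ],
  jaw=0.42,
)

```text
time: 35.03
position: [0.6499, -0.1987, 0.2003]
eef_rot: [3.135, -0.004, 1.367]
force: [-0.1, -0.4, 0.6]
opening: 0.0359
```

Request:
servo_tool(
  increments=[
    [[0,0,-0.01],0],
    [[0,0,-0.04],0],
    [[0,0,-0.08],0],
    [[0,0,-0.11],0],
    [[0,0,-0.12],0],
    [[0,0,-0.12],0],
    [[0,0,-0.12],0],
  ],
)

```text
time: 35.62
position: [0.649, -0.199, 0.3205]
eef_rot: [3.135, -0.004, 1.367]
force: [1.2, -0.9, -1.0]
opening: 0.0351
```

```bash
python3 - <<'E'
from h import *
s=ctrl.get_state(); print(s["time"],s["position"],s["eef_rot"],s["force"],s["opening"])
E
```

```text
35.6167 [ 0.64903944 -0.19896593  0.3204743 ] [ 3.13473076 -0.00386536  1.36697785] [ 1.16466818 -0.91489821 -1.04173742] 0.03507990198032292
```

Request:
servo_tool(
  increments=[
    [[0.2,-0.15,-0.06],0],
    [[0.2,-0.15,-0.06],0],
    [[0.2,-0.15,-0.06],0],
    [[0.2,-0.15,-0.06],0],
    [[0.2,-0.15,-0.06],0],
    [[0.2,-0.15,-0.06],0],
    [[0.2,-0.15,-0.06],0],
    [[0.2,-0.15,-0.06],0],
    [[0.2,-0.15,-0.06],0],
  ],
)

```text
time: 36.37
position: [0.5422, 0.0273, 0.379]
eef_rot: [3.136, -0.003, 1.368]
force: [-0.3, -1.1, -0.5]
opening: 0.0357
```

```bash
python3 - <<'E'
from h import *
s=ctrl.get_state(); print(s["time"],s["position"])
a=np.radians(-11.7); ex=np.array([np.cos(a),np.sin(a),0]); ey=np.array([-ex[1],ex[0],0]); t0=np.array([.6575,-.1652,0])
old=cv2.imread("pics/scene0.png")[:,:,::-1].astype(int)
c=shot("scene","s_end"); I=c["frame"].astype(int)
# camera calibration offset: rim corners check is by long-tray end corners
for y in (-85,-60,-35,-10,15):
    b=t0+ey*y/1000
    print(y,[proj(c,b+[0,0,z])[0].round(1).tolist() for z in (.026,.048,.064)])
u0,v0=proj(c,t0+ey*-.035+[0,0,.037])[0].astype(int)
D=np.abs(I-old).max(2)
m=((D>35)*255).astype(np.uint8)[v0-40:v0+40,u0-60:u0+60]
for q in cv2.findContours(m,cv2.RETR_EXTERNAL,cv2.CHAIN_APPROX_NONE)[0]:
    if cv2.contourArea(q)>8: 
        p=q[:,0]+[u0-60,v0-40]; print("change",cv2.contourArea(q),p.min(0),p.max(0))
for v in range(v0-20,v0+18):
    print(v,"".join("#" if (I[v,u].min()>150) else ("o" if I[v,u,0]-I[v,u,2]>60 else ".") for u in range(u0-45,u0+75)))
E
```

```text
36.3667 [0.542194   0.02730037 0.37904602]
-85 [[214.5, 238.1], [213.1, 230.0], [212.0, 223.9]]
-60 [[226.0, 237.0], [224.7, 228.8], [223.8, 222.8]]
-35 [[237.5, 235.8], [236.3, 227.7], [235.5, 221.6]]
-10 [[248.9, 234.7], [247.9, 226.5], [247.1, 220.5]]
15 [[260.2, 233.5], [259.3, 225.4], [258.7, 219.4]]
change 14.5 [213 234] [216 244]
change 41.0 [258 230] [264 239]
change 465.0 [213 225] [264 244]
change 14.0 [182 204] [198 208]
change 1477.5 [252 191] [295 245]
change 126.0 [227 191] [241 210]
change 28.0 [182 191] [198 199]
211 ........................................................................................................................
212 ........................................................................................................................
213 ........................................................................................................................
214 ........................................................................................................................
215 .............................................................
[... 3484 characters left out ...]
oooooooooooooooooooooo............#................................#.......
244 ..............##......#....oooooooooooooooooooooooooooooooo....................##...............................##......
245 .............###...........ooooooooooooooooooooooo.............................##...............................##......
246 .............##............oooooooooooo........................................##...............................##......
247 .............##.............o..................................................##...............................##......
248 .............##.................................................................#...........................######......
```

```bash
python3 - <<'E'
from bench import workorder, ctrl
s=ctrl.get_state(); print(s["time"],s["dq"].round(3)); print(workorder.job_done())
E
```

```text
36.4167 [-0.019  0.01   0.008  0.001  0.     0.001]
the job is handed in; nothing more can be done
None
```

Both fuse kits are made up, in the order asked, and I handed the job in at 36 s of the 125 s allowed. No verdict comes back, so this rests on my own checks.

**Square tray:** The large cap sits in the tray with the large (white) bottle fuse standing upright in it, as the wrist picture after release showed. The cap is about 5 mm off the tray's centre.

**Long tray:** The small cap is in the empty pocket with the small fuse standing upright in it, again confirmed by wrist picture.

**Cartridge:** It was pressed into the clips until it stopped hard, at 24 N and at the expected home height. In the last scene-camera image, the top edge at both ends and the middle lies within about 1 px of the fully home position. An unsnapped cartridge would sit about 6 px higher.

**Other points:**
- **Cartridge grasp:** My first grasp looked too shallow, so I set the cartridge back on the bench and gripped it again lower. That put up to about 21 N on it.
- **Camera calibration:** It shifts by 1–2 mm from shot to shot. I therefore lined the cartridge up with the clips using their relative positions in one image. Its measured length came out about 5 mm too long.
- **Final check:** I had used all 16 picture views, so the cartridge check was done on numbers only. I did not re-measure the junction box, meter or screwdriver at the end. I never knowingly touched them.

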